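# Raise the hood window to its mark and set it

## Task

With the fingertips beneath the lip of the hood's sliding window, push the window up until its red pointer stands in the green band on the post, then, leaving the window there, press the blue button on the grey control pod fully down and let it go. Grip nothing: do not pinch the lip or press on its top strip, never raise the pointer above the white plate that carries the green band, press the button only when the window is set, and leave the bottles, dish, torch and meter where they stand.

Things in the scene. Friction and masses are not known exactly. Their poses are not given: they have to be found in the camera images.
- hood: White bench-top sampling hood, 340 wide (y), 130 deep, 466 high (496 with the duct collar), fixed. Origin on the table under the middle of the window plane; own x points into the hood (away from the robot), y left, z up. Posts 32 wide stand at y = +-154, front faces at x = -15. The plenum overhead (from z = 430) and the floor plate do not stick out beyond x = -25.
- hood_front (a point): Point on the hood's 12 mm floor plate, under the middle of the window plane. A fixed sill (face at hood x = 0) closes the front from the floor plate up to 78 mm above the table; the window shuts onto it.
- sash (a joint): Height of the sliding window above shut, 0 to 0.165 m, growing upward. The window is counterweighted: about 5 N upward moves it at low speed, it stays where it is left and does not sink.
- lip (a point): Middle of the lowest line of the window's lip, moves with the window (85 mm above the table when shut). The lip is a dark round bar, 14 in diameter, 260 long along hood y, its axis 7 mm above this point and 45 mm in front (hood -x) of the window plane; a level aluminium shelf, 6 thick, joins bar and window.
- lip_under (a point): Point 40 mm straight below lip, moves with the window. The space beneath the lip, from the table up and back to the sill, is free: a finger tilted 35 to 45 degrees from vertical, tip forward and down, goes under the bar, and raising it straight up lifts the window.
- strip (a point): Middle of the top face of a black rubber strip, 34 x 250 x 7 mm, on top of the lip's shelf, which is not to be pressed (under 2 N); moves with the window, 17 mm above lip.
- pointer (a point): Tip of the red pointer at the right end of the lip, in front of the right post; its height is that of the lip bar's axis. Moves with the window.
- mark (a point): Middle of the green band (16 mm high, 30 wide) on a white plate (34 mm high) clamped to the right post. Set at a different height each time (pointer there: window 80 to 140 mm above shut); it does not move during the task. Its z axis is up.
- set_pod: Grey control pod 74 x 74 x 36 mm, fixed to the table in front of and beside the hood, to its right or left; origin under its centre. The blue button stands on top.
- set_button (a joint): Travel of the blue button (30 mm in diameter), 0 = up, 0.006 m = fully down; it is sprung, fully down takes 5 N, and is pressed straight down.
- set_button_top (a point): Middle of the button's top face (moves with it).
- red_cap_bottle: White sample bottle with red cap, 52 in diameter, 113 high, loose, standing on the table beside the hood's front, on the side where the pod is not; origin under its centre.
- blue_cap_bottle: White sample bottle with blue cap, 46 in diameter, 99 high, loose, standing inside the hood behind the window; origin under its centre.
- petri: Covered petri dish, 60 in diameter, 15 high, loose on the table in front of the hood; origin under its centre.
- torch: Black pen torch 24 x 130 x 24 mm, loose on the table near the robot; origin under its centre.
- water_meter: White pen-shaped water meter 27 x 145 x 16 mm, loose on the table near the robot; origin under its centre.
Things that resemble listed ones, but are neither listed nor needed, are in the scene too. There is more than one size of the set_pod; the job needs the middle-sized.

How it is judged (in metres and radians):
On the way, in this order (a step that is already met when the one before it is completed fails the run):
1. the window's pointer stands in the green band, the window at rest, the button up (z of pointer in the frame of mark between -0.008 and 0.008 m and velocity of joint sash between -0.01 and 0.01 m/s and value of joint set_button below 0.002 m), for 0.2 s.
2. the button is pressed down with the pointer in the band (z of pointer in the frame of mark between -0.008 and 0.008 m and value of joint set_button above 0.0045 m), for 0.05 s.
At the end, for the whole second after the job is handed in: The pointer is within 8 mm of the middle of the green band in height, the window is at rest, the button is up again after its press (at least 4.5 of its 6 mm), and the bottles (upright), dish, torch and meter are within 15 mm of where they stood (all of step 1 and distance of each of red_cap_bottle, blue_cap_bottle, petri, torch, water_meter from where it was at the start of the episode below 0.015 m and angle between each of red_cap_bottle, blue_cap_bottle's own z axis and vertical below 0.2 rad); the robot touches nothing.
It fails at once if the lip is pinched or pressed on its top strip (over 2 N) (contact force between the arm and sash_c7 above 2 N).
It fails at once if the pointer is raised above the white plate (over 17 mm above the middle of the band) (z of pointer in the frame of mark above 0.017 m).
It fails at once if the button is pressed while the pointer is not in the band (value of joint set_button above 0.003 m and not (z of pointer in the frame of mark between -0.008 and 0.008 m)).
It fails at once if a bottle, the dish, the torch or the meter is lifted or shifted by 15 mm or more (distance of any of red_cap_bottle, blue_cap_bottle, petri, torch, water_meter from where it was at the start of the episode above 0.015 m).
It also fails if it takes over 56 s, if anything falls off the work surface, if the arm or the gripper's body presses on something with over 40 N, if the wrist force passes 120 N, or if a joint passes its speed limit or range.

## Robot

A 6-joint arm with a two-finger parallel gripper is mounted at the origin on a cart in front of the work surface, level with it; the furniture and walls round the work are solid. World frame = base frame: x ahead of the robot, y to its left, z up, the work surface at z = 0. Lengths are in m, angles in degrees, forces in N, time in s.
With the tool pointing down it reaches from about 0.25 to 0.725 m from the base axis. Payload 9.7 kg.
Tool frame: the origin (TCP) lies at the very end of the fingers, on their centre line; the grasp point (between the pads) lies 19 mm behind it; z points along the fingers, y is the line along which they close (so a half turn about z gives the same grasp; the last joint's range is limited). The gripper opens to 85 mm and grips with 20 to 120 N. Pads are 22 mm wide; open, the fingers measure 114 mm over their backs; the gripper's body (76 mm by 85 mm) begins 54 mm behind the grasp point. The pads swing forward as they close: fully open they stand 13 mm farther back than shut.
Start: joints at [-64.687, 4.979, 10.078, 95.1, 0, 90], TCP at [0.235, -0.497, 0.231] pointing down, gripper open.
Joint ranges: [-179.16, 179.16], [-48.56, 103.87], [-65.8, 70.77], [-126.05, 130.52], [-82.76, 87.17], [-180, 180]. Speed limits (degrees/s): [127.2, 127.2, 147.25, 180, 180, 180].

## Interface

Orientations are given as [roll, pitch, yaw] about the fixed x, y, z axes, in that order (R = Rz(yaw) Ry(pitch) Rx(roll)).
In Python, from station import arm gives the robot as it stands.
- The arm moves only by the tool tcp_steps, called as name(argument=value, ...) on one line, values as JSON. Schema: {"type":"object","properties":{"ticks":{"type":"array","items":{"type":"array","prefixItems":[{"type":"array","items":{"type":"number"},"minItems":3,"maxItems":3},{"type":"array","items":{"type":"number"},"minItems":3,"maxItems":3},{"type":"number"}],"minItems":3,"maxItems":3},"minItems":1,"maxItems":10},"only":{"type":"string"},"quiet":{"type":"boolean"},"lines":{"type":"string"}},"required":["ticks"],"additionalProperties":false}. ticks is a list of rows, 1 to 10 of them, each written [[rx, ry, rz], [dx, dy, dz], opening]: a rotation vector rx, ry, rz in a scale on which 1.0 is 90 degrees, then dx, dy, dz in fractions of the full range, 1 being 0.6 m, then the finger opening in m; each row is the pose to reach, as a shift and turn from the pose commanded when the call began, along the tool's axes at that moment; what a row does not reach only later rows make up. A row lasts 1/12 s, in which the tool goes at most 0.0417 m and 7.16 degrees, less where a joint would pass 70% of its speed; a pose out of reach is approached as far as the arm can. The fingers move at their own pace and stop on an object; the grip force is fixed at half the most. Time passes only in rows, so rows that do not move let the fingers close. The tool returns the time, the measured TCP pose, the force, the opening and the grip force at its end. only (a regular expression) keeps the lines of the reply that match it, lines (a string "A,B") keeps lines A to B, and quiet returns only ok. A shift or turn number past 1, either way, is cut back to 1. Input that does not fit is refused with a message, and nothing moves.
- arm.state(): the state, without advancing time (a new reading comes with each control period).
- arm.read_camera(name): name is "scene" or "side" or "wrist"; returns the picture (384x512x3 uint8, blue, green, red); there is no depth.
- arm.get_calibration(name): a dict with "mtx" (3x3 intrinsics, pixels), "R" (3x3) and "t" (3): a world point X has camera coordinates R X + t; the wrist camera has in their place "hand_eye" (4x4, takes a point from camera to tool coordinates, whose origin is the TCP and whose axes are the flange's). Camera axes: x right, y down, z forward; pixel columns grow to the right and rows downward; lengths in m; the calibration is good to about 2 mm. A picture is of the moment at which its call begins: read the wrist's pose just before it. get_calibration takes no time and is no camera call.
- arm.hand_in(): hands the job in; it is judged then, once.
The state is a dict: "clock": time; "q": joint angles; "joint_vel": joint speeds; "tau": joint torques, N m; "tcp_pos": TCP position; "orientation": TCP orientation; "wrist_force": force on the tool from outside, world axes, zero at the start; "wrist_torque": the same for the moment, N m; "width": finger opening in m; "grasp_force": force on a finger pad.
Only numpy, scipy, OpenCV 4.12 (cv2) and the standard library are available. Lean on these libraries where they do the work, as an engineer would, in place of code of your own. Each camera call takes 0.05 s, during which the arm holds its last target. There are 200 camera calls.

## Working session

There is one attempt and no reset: what is moved stays moved. The work goes in short steps, Python scripts to look and compute and a tool call to move; the robot and the scene stay as the last step left them, time stands still between calls to the robot, and variables do not carry over. Pictures are saved under pics/ and viewed, at most 10 in all, crops included, and the job is handed in when it is done.

```bash
ls; mkdir -p pics; python3 - <<'E'
from station import arm
import cv2
s=arm.state();print({k:s[k] for k in('clock','tcp_pos','orientation','width','wrist_force')})
for n in('scene','side'):
    im=arm.read_camera(n);cv2.imwrite(f'pics/{n}0.png',im)
    c=arm.get_calibration(n);print(n,c)
print(arm.get_calibration('wrist'))
E
```

```text
pics
{'clock': 0.0, 'tcp_pos': array([ 0.23504896, -0.49697469,  0.23055401]), 'orientation': array([-1.79921471e+02,  5.11567013e-04,  2.53142511e+01]), 'width': 0.08541682315726853, 'wrist_force': array([ 0.82435481, -0.21810157,  0.48546307])}
scene {'mtx': array([[357.59579052,   0.        , 256.05358502],
       [  0.        , 357.59579052, 186.13634531],
       [  0.        ,   0.        ,   1.        ]]), 'R': array([[-0.87823331, -0.47805821, -0.01290768],
       [-0.36169655,  0.68164025, -0.6360363 ],
       [ 0.31286077, -0.5539196 , -0.77155117]]), 't': array([0.5096662 , 0.24095516, 0.99842923])}
side {'mtx': array([[402.65139325,   0.        , 252.74126479],
       [  0.        , 402.65139325, 186.90014197],
       [  0.        ,   0.        ,   1.        ]]), 'R': array([[-0.88053531, -0.47394045,  0.00616588],
       [-0.25793256,  0.46821867, -0.84512844],
       [ 0.39765357, -0.74575581, -0.53452774]]), 't': array([0.48430025, 0.20676428, 0.79835202])}
{'mtx': array([[279.89787485,   0.        , 254.65582673],
       [  0.        , 279.89787485, 193.15240821],
       [  0.        ,   0.        ,   1.        ]]), 'hand_eye': array([[ 1.46627005e-04, -9.65246357e-01, -2.61341632e-01,
         6.50295398e-02],
       [ 9.99997998e-01, -3.80005094e-04,  1.96457502e-03,
        -1.78407750e-04],
       [-1.99561004e-03, -2.61341397e-01,  9.65244369e-01,
        -1.42053622e-01],
       [ 0.00000000e+00,  0.00000000e+00,  0.00000000e+00,
         1.00000000e+00]])}
```

```bash
python3 - <<'E'
import cv2,numpy as np
a=cv2.imread('pics/scene0.png');b=cv2.imread('pics/side0.png')
cv2.imwrite('pics/scene0b.png',cv2.resize(a,(800,600),interpolation=cv2.INTER_CUBIC))
cv2.imwrite('pics/side0b.png',cv2.resize(b,(800,600),interpolation=cv2.INTER_CUBIC))
E
```

```text
(no output)
```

View pics/scene0b.png

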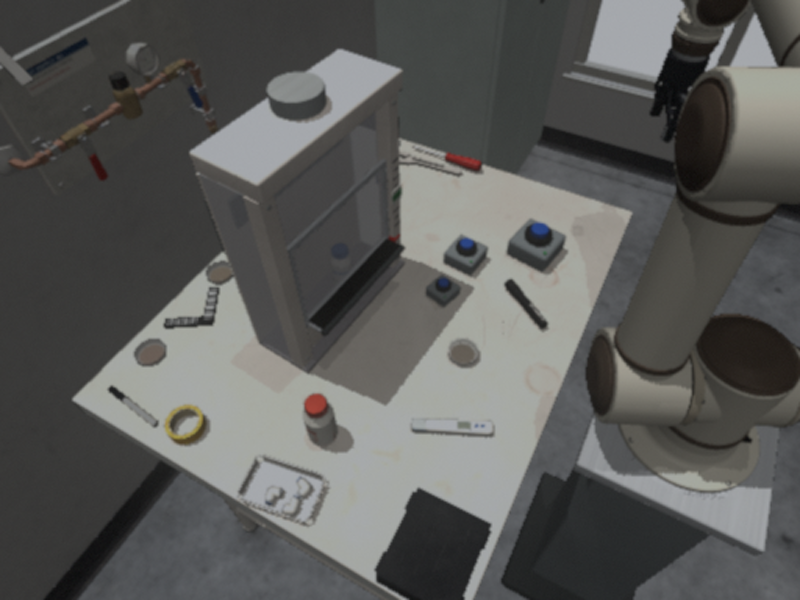

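View pics/side0b.png

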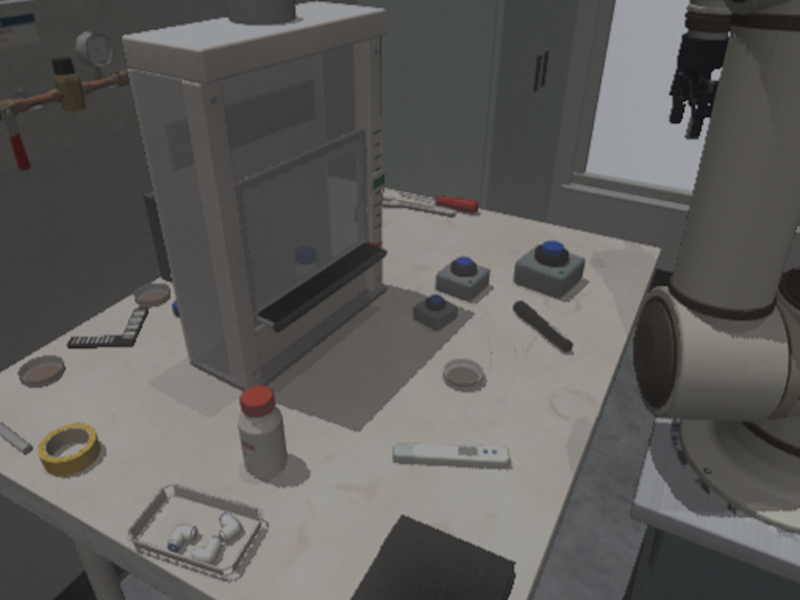

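Three pods, in 800-px scene coordinates: small (443,289), medium (466,252) and large (538,243). The one at (466,252) is the middle-sized. I'll confirm this and measure it in enlarged crops.

```bash
python3 - <<'E'
import cv2
a=cv2.imread('pics/scene0.png');b=cv2.imread('pics/side0.png')
def crop(im,x0,x1,y0,y1,k,n):
    c=cv2.resize(im[y0:y1,x0:x1],None,fx=k,fy=k,interpolation=cv2.INTER_CUBIC)
    c=cv2.convertScaleAbs(c,alpha=1.4)
    for x in range((x0+9)//10*10,x1,10):
        cv2.line(c,((x-x0)*k,0),((x-x0)*k,6),(0,0,255),1)
        if x%20==0: cv2.putText(c,str(x),((x-x0)*k+2,14),0,.4,(0,0,255),1)
    for y in range((y0+9)//10*10,y1,10):
        cv2.line(c,(0,(y-y0)*k),(6,(y-y0)*k),(0,0,255),1)
        cv2.putText(c,str(y),(8,(y-y0)*k+4),0,.4,(0,0,255),1)
    cv2.imwrite(n,c)
crop(a,238,371,108,208,6,'pics/c1.png')
crop(b,225,385,98,215,5,'pics/c2.png')
E
```

```text
(no output)
```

View pics/c1.png

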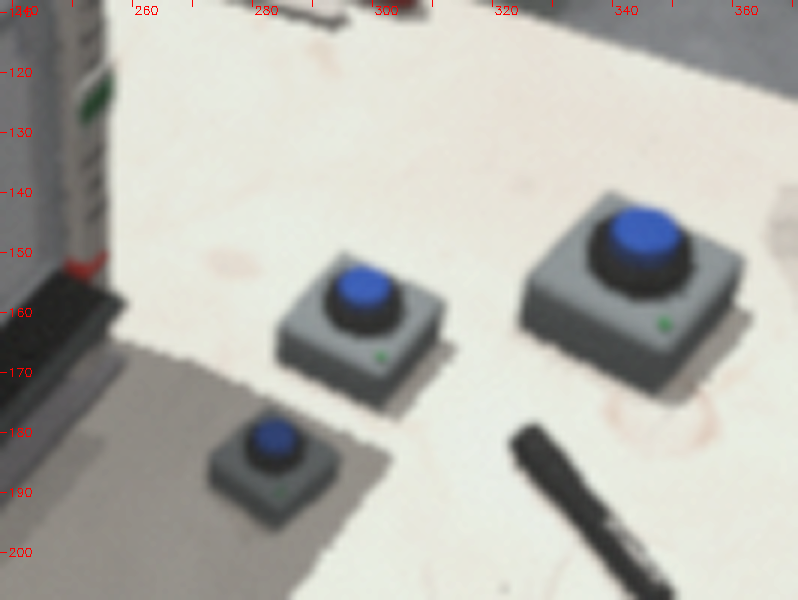

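View pics/c2.png

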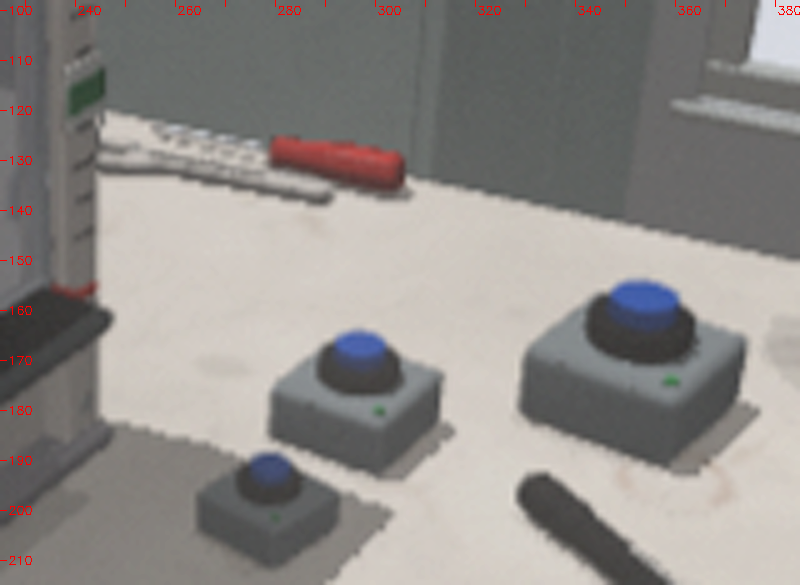

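Crop 1 (scene): the medium pod's button top is at full-frame (298.8,155.7), the green band at (254.2,124.3) and the right bar end at (258.8,158.5). Crop 2 (side): button (297,166.8), band (242.4,116), bar end (247.4,161.6). The medium pod sits between a clearly smaller and a clearly larger one. Next I triangulate.

```bash
cat > h.py <<'E'
from station import arm
import numpy as np,cv2
C={n:arm.get_calibration(n) for n in('scene','side')}
P={n:C[n]['mtx']@np.c_[C[n]['R'],C[n]['t']] for n in C}
def tri(a,b):
    X=cv2.triangulatePoints(P['scene'],P['side'],np.float64(a),np.float64(b)).ravel();X=X[:3]/X[3]
    e=[np.linalg.norm((P[n]@np.r_[X,1])[:2]/(P[n]@np.r_[X,1])[2]-p) for n,p in(('scene',a),('side',b))]
    return X,np.round(e,1)
def onz(n,p,z):  # ray meets height z
    c=C[n];d=c['R'].T@np.linalg.solve(c['mtx'],[*p,1]);o=-c['R'].T@c['t'];return o+d*(z-o[2])/d[2]
E
python3 - <<'E'
from h import *
np.set_printoptions(precision=4,suppress=True)
f=lambda x,y:(238+x/6,108+y/6); g=lambda x,y:(225+x/5,98+y/5)
k=lambda x,y:(x/1.5625,y/1.5625)
for n,a,b in [('btn',f(365,286),g(360,344)),('band',f(97,98),g(87,90)),('bandtopR',f(113,70),g(105,68)),('ptr',f(85,266),g(75,291)),('barR',f(123,305),g(110,320)),('barL',k(316,326),k(270,321)),
 ('podL',f(277,328),g(272,390)),('podN',f(382,378),g(378,438)),('podR',f(445,303),g(442,375)),('podB',f(345,255),g(340,338)),
 ('plenumL',k(263,189),k(208,77)),('plenumR',k(402,72),k(384,12)),('bigbtn',f(645,232),g(645,298)),('smallbtn',f(273,438),g(270,468)),
 ('redcap',k(316,403),k(258,399)),('floorplR',f(128,352),g(110,433))]:
    print(n,*tri(a,b))
print(*[-C[n]['R'].T@C[n]['t'] for n in C])
for n,a in(('petri',(464,351)),('torch1',(508,283)),('torch2',(545,326)),('meter1',(412,425)),('meter2',(492,428)),('bottle',(321,438))): print(n,onz('scene',k(*a),0.01))
print('pod L,N,R at z=.036 both',[(onz('scene',f(*a),.036)[:2],onz('side',g(*b),.036)[:2]) for a,b in (((277,328),(272,390)),((382,378),(378,438)),((445,303),(442,375)))])
E
```

```text
btn [ 0.5132 -0.1873  0.0502] [0.4 0.4]
band [ 0.6368 -0.1006  0.2063] [0.5 0.5]
bandtopR [ 0.6361 -0.1176  0.2123] [0.7 0.6]
ptr [ 0.6372 -0.0856  0.0986] [0.7 0.7]
barR [ 0.6069 -0.0707  0.0964] [0.4 0.4]
barL [0.6552 0.1778 0.0954] [1.1 1.2]
podL [ 0.5516 -0.1556  0.026 ] [0.6 0.6]
podN [ 0.488  -0.1609  0.0108] [0.2 0.2]
podR [ 0.4752 -0.2208  0.0239] [0.4 0.3]
podB [ 0.5416 -0.2273  0.0266] [0.5 0.5]
plenumL [0.6797 0.1996 0.4273] [0.4 0.4]
plenumR [ 0.6305 -0.111   0.4579] [0. 0.]
bigbtn [ 0.3838 -0.2862  0.0663] [0.6 0.5]
smallbtn [ 0.5157 -0.0758  0.0309] [0.7 0.7]
redcap [0.569  0.3096 0.0927] [0.5 0.5]
floorplR [ 0.6388 -0.131  -0.015 ] [0.1 0.1]
[0.2224 0.6325 0.9302] [0.1623 0.7281 0.5985]
petri [0.4121 0.0472 0.01  ]
torch1 [ 0.4008 -0.1563  0.01  ]
torch2 [ 0.2928 -0.0846  0.01  ]
meter1 [0.4287 0.2339 0.01  ]
meter2 [0.3012 0.172  0.01  ]
bottle [0.5581 0.3313 0.01  ]
pod L,N,R at z=.036 both [(array([ 0.5497, -0.146 ]), array([ 0.5434, -0.1409])), (array([ 0.4814, -0.1389]), array([ 0.4735, -0.1231])), (array([ 0.473 , -0.2089]), array([ 0.4677, -0.2012]))]
```

```bash
cat >> h.py <<'E'
from scipy.spatial.transform import Rotation as Rn
np.set_printoptions(precision=4,suppress=True)
def R(o): return Rn.from_euler('xyz',o,degrees=True)
def plan(pos,ori):
    s=arm.state();r=R(s['orientation'])
    rv=(r.inv()*R(ori)).as_rotvec(degrees=True);d=r.inv().apply(np.array(pos)-s['tcp_pos'])
    print('row',np.round(rv,2),np.round(d,4),'dist',np.linalg.norm(d).round(3),'ang',np.linalg.norm(rv).round(1))
H=arm.get_calibration('wrist')
def wcam():  # camera pose in world from present state -> P
    s=arm.state();T=np.eye(4);T[:3,:3]=R(s['orientation']).as_matrix();T[:3,3]=s['tcp_pos']
    W=np.linalg.inv(T@H['hand_eye']);return H['mtx']@W[:3]
E
python3 -c "
from h import *
plan([.47,-.19,.23],[180,0,-10])"
```

```text
row [-0.07  0.02 35.31] [ 0.3436 -0.1771  0.0008] dist 0.387 ang 35.3
```

The manual's scale: shifts go in shares of 0.6 m and turns go in shares of 90 degrees. Converting my numbers, 0.3436 m / 0.6 = 0.5727, -0.1771 m / 0.6 = -0.2952, 35.3 degrees / 90 = 0.3922.

tcp_steps(ticks=[[[0, 0, 0.0778], [0.1167, -0.0583, 0], 0], [[0, 0, 0.2], [0.2833, -0.15, 0], 0], [[0, 0, 0.3922], [0.5727, -0.2952, 0], 0], [[0, 0, 0.3922], [0.5727, -0.2952, 0], 0], [[0, 0, 0.3922], [0.5727, -0.2952, 0], 0], [[0, 0, 0.3922], [0.5727, -0.2952, 0], 0], [[0, 0, 0.3922], [0.5727, -0.2952, 0], 0], [[0, 0, 0.3922], [0.5727, -0.2952, 0], 0], [[0, 0, 0.3922], [0.5727, -0.2952, 0], 0], [[0, 0, 0.3922], [0.5727, -0.2952, 0], 0]])

```text
clock: 0.93
tcp_pos: [0.4713, -0.1874, 0.231]
orientation: [-180.0, 0.0, -9.9]
wrist_force: [0.3, -0.9, -1.0]
width: 0.0002
grasp_force: 0.0
```

tcp_steps(ticks=[[[0, 0, 0], [0, 0, 0], 0], [[0, 0, 0], [0, 0, 0], 0], [[0, 0, 0], [0, 0, 0], 0]])

```text
clock: 1.18
tcp_pos: [0.4698, -0.1903, 0.231]
orientation: [180.0, 0.0, -10.0]
wrist_force: [-0.9, -0.2, 1.0]
width: 0.0001
grasp_force: 0.0
```

```bash
python3 - <<'E'
from h import *
p=wcam();np.save('w1.npy',p);im=arm.read_camera('wrist');cv2.imwrite('pics/w1.png',im)
cv2.imwrite('pics/w1b.png',cv2.convertScaleAbs(cv2.resize(im,(800,600),interpolation=cv2.INTER_CUBIC),alpha=1.3))
E
```

```text
(no output)
```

View pics/w1b.png

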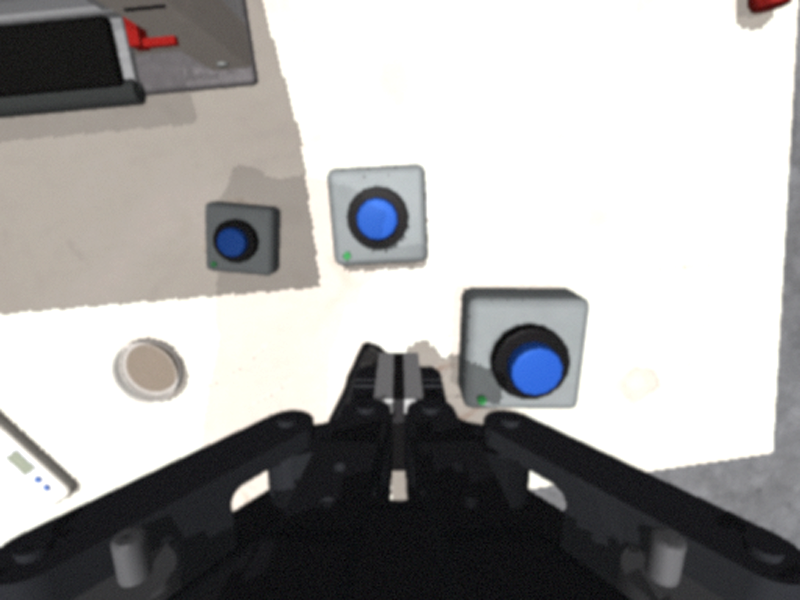

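The wrist view shows the medium pod at 800-px (378,215) between the small one (242,238) and the large one (522,350). The right bar end is at (143,97), the red pointer at (150,42) and the floor plate corner at (256,82). I'll combine these views by least squares.

```bash
cat >> h.py <<'E'
def mtri(*pp):  # (P,pix)...
    A=np.vstack([[u*P[2]-P[0],v*P[2]-P[1]] for P,(u,v) in pp]);X=np.linalg.svd(A)[2][-1];X=X[:3]/X[3]
    for _ in range(5):
        r=[];J=[]
        for P,uv in pp:
            h=P@np.r_[X,1];r.append(uv-h[:2]/h[2]);J.append((P[:2,:3]-np.outer(h[:2]/h[2],P[2,:3]))/h[2])
        X=X+np.linalg.lstsq(np.vstack(J),np.hstack(r),rcond=None)[0]
    return X,np.abs(np.hstack(r)).max().round(1)
def ray(P,uv,z):
    A=np.array([uv[0]*P[2]-P[0],uv[1]*P[2]-P[1]]);return np.linalg.solve(A[:,:2],-A[:,2]*z-A[:,3])
E
python3 - <<'E'
from h import *
f=lambda x,y:(238+x/6,108+y/6); g=lambda x,y:(225+x/5,98+y/5)
k=lambda x,y:(x/1.5625,y/1.5625)
W=np.load('w1.npy');S,D=P['scene'],P['side']
print('btn',mtri((W,k(378,217)),(S,f(365,286)),(D,g(360,344))))
print('btn z from S+W',mtri((W,k(378,217)),(S,f(365,286))), 'ray.052',ray(W,k(378,217),.052))
print('barR',mtri((W,k(143,97)),(S,f(123,305)),(D,g(110,320))))
print('bar edge pts @.092',ray(W,k(0,114),.092),ray(W,k(140,102),.092))
print('floor edge @.012',ray(W,k(150,92),.012),ray(W,k(254,82),.012))
print('pod edges @.036',ray(W,k(333,262),.036),ray(W,k(424,260),.036),ray(W,k(332,172),.036),ray(W,k(420,168),.036))
print('petri',ray(W,k(150,370),.01))
for n,Pm,fn,a,b in(('scene',S,k,(316,326),(403,251)),('side',D,k,(268,322),(386,258))):
    print(n,'bar',ray(Pm,k(*a),.092),ray(Pm,k(*b),.092))
E
```

```text
btn (array([ 0.5131, -0.1845,  0.052 ]), np.float64(0.7))
btn z from S+W (array([ 0.5134, -0.1844,  0.0528]), np.float64(0.1)) ray.052 [ 0.5134 -0.1843]
barR (array([ 0.6061, -0.0668,  0.0999]), np.float64(0.9))
bar edge pts @.092 [0.6142 0.024 ] [ 0.6061 -0.0601]
floor edge @.012 [ 0.6321 -0.0295] [ 0.6252 -0.1087]
pod edges @.036 [ 0.4845 -0.1426] [ 0.4738 -0.2126] [ 0.5504 -0.156 ] [ 0.5419 -0.2205]
petri [0.4133 0.0442]
scene bar [0.6595 0.1779] [ 0.6079 -0.0658]
side bar [0.6573 0.176 ] [ 0.6016 -0.0638]
```

```bash
python3 -c "
from h import *
plan([.53,.06,.14],[180,-40,-6])"
```

```text
row [ 1.41 40.01 -3.85] [ 0.0159 -0.2574  0.0911] dist 0.274 ang 40.2
```

In the tool's units: -0.2574 m / 0.6 = -0.429, 0.0911 m / 0.6 = 0.1518, 40 degrees / 90 = 0.4444.

tcp_steps(ticks=[[[0.0156, 0.4444, -0.0428], [0.0267, -0.429, 0.1518], 0], [[0.0156, 0.4444, -0.0428], [0.0267, -0.429, 0.1518], 0], [[0.0156, 0.4444, -0.0428], [0.0267, -0.429, 0.1518], 0], [[0.0156, 0.4444, -0.0428], [0.0267, -0.429, 0.1518], 0], [[0.0156, 0.4444, -0.0428], [0.0267, -0.429, 0.1518], 0], [[0.0156, 0.4444, -0.0428], [0.0267, -0.429, 0.1518], 0], [[0.0156, 0.4444, -0.0428], [0.0267, -0.429, 0.1518], 0], [[0.0156, 0.4444, -0.0428], [0.0267, -0.429, 0.1518], 0], [[0.0156, 0.4444, -0.0428], [0.0267, -0.429, 0.1518], 0], [[0.0156, 0.4444, -0.0428], [0.0267, -0.429, 0.1518], 0]])

```text
clock: 2.07
tcp_pos: [0.5282, -0.0242, 0.1437]
orientation: [179.3, -40.0, -2.2]
wrist_force: [0.4, -1.5, 0.7]
width: -0.0002
grasp_force: 0.0
```

tcp_steps(ticks=[[[0, 0, 0], [0, 0, 0], 0], [[0, 0, 0], [0, 0, 0], 0], [[0, 0, 0], [0, 0, 0], 0]])

```text
clock: 2.32
tcp_pos: [0.5272, -0.0237, 0.142]
orientation: [179.3, -40.0, -2.1]
wrist_force: [0.2, -0.7, 0.4]
width: 0.0001
grasp_force: 0.0
```

```bash
python3 - <<'E'
from h import *
p=wcam();np.save('w2.npy',p);im=arm.read_camera('wrist');cv2.imwrite('pics/w2.png',im)
cv2.imwrite('pics/w2b.png',cv2.convertScaleAbs(cv2.resize(im,(800,600),interpolation=cv2.INTER_CUBIC),alpha=1.3))
E
```

```text
(no output)
```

View pics/w2b.png

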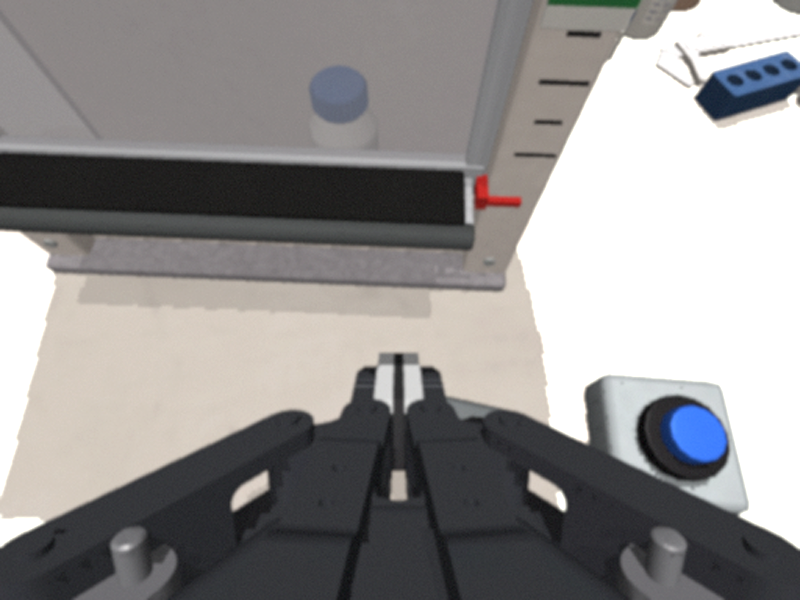

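Wrist view 2: floor plate's front corners are at 800-px (50,265) and (503,288), the bar runs from (0,222) to (475,245), and the pointer tip is at (521,201). Bottom of the green band is at (590,8) and the button top at (696,433).

```bash
python3 - <<'E'
from h import *
f=lambda x,y:(238+x/6,108+y/6); g=lambda x,y:(225+x/5,98+y/5)
k=lambda x,y:(x/1.5625,y/1.5625)
W=np.load('w1.npy');V=np.load('w2.npy');S,D=P['scene'],P['side']
a,b=ray(V,k(50,266),.012),ray(V,k(503,288),.012);d=a-b
print('floor',a,b,np.linalg.norm(d),'yaw',np.degrees(np.arctan2(-d[0],d[1])))
a,b=ray(V,k(0,207),.099),ray(V,k(473,227),.099);d=a-b
print('bar top',a,b,'yaw',np.degrees(np.arctan2(-d[0],d[1])))
a,b=ray(V,k(0,231),.086),ray(V,k(473,247),.086);d=a-b
print('bar bottom',a,b,'yaw',np.degrees(np.arctan2(-d[0],d[1])))
print('barR',mtri((W,k(143,97)),(V,k(474,238)),(S,f(123,305)),(D,g(110,320))))
print('ptr tip',mtri((W,k(177,41)),(V,k(521,201))),mtri((W,k(177,41)),(V,k(521,201)),(S,f(106,256)),(D,g(97,287))))
print('btn',mtri((W,k(378,217)),(V,k(698,432)),(S,f(365,286)),(D,g(360,344))))
print('podtop V',ray(V,k(722,385),.036),ray(V,k(600,378),.036))
# band height: bottom-left corner of the green, V + S/D
print('bandBL',mtri((V,k(548,3)),(S,f(80,123)),(D,g(68,114))),'bandBR',mtri((V,k(633,7)),(S,f(107,93)),(D,g(105,100))))
E
```

```text
floor [0.6543 0.2224] [ 0.6234 -0.1061] 0.3299253038687229 yaw -5.378897835530412
bar top [0.6398 0.1841] [ 0.6175 -0.069 ] yaw -5.039526680564871
bar bottom [0.6335 0.1924] [ 0.6131 -0.0706] yaw -4.447948706545592
barR (array([ 0.6066, -0.0677,  0.1024]), np.float64(1.9))
ptr tip (array([ 0.6296, -0.0958,  0.1035]), np.float64(0.5)) (array([ 0.6299, -0.0957,  0.1026]), np.float64(1.5))
btn (array([ 0.5131, -0.1849,  0.0538]), np.float64(0.8))
podtop V [ 0.5415 -0.2212] [ 0.5489 -0.1485]
bandBL (array([ 0.6355, -0.079 ,  0.2029]), np.float64(1.0)) bandBR (array([ 0.633 , -0.1074,  0.2026]), np.float64(1.5))
```

```bash
python3 -c "
from h import *
plan([.555,.065,.042],[180,-40,-5])"
```

```text
row [-1.12 -0.02  2.21] [-0.0452 -0.0908  0.0912] dist 0.136 ang 2.5
```

In the tool's units: 0.0912 m / 0.6 = 0.152, -0.0908 m / 0.6 = -0.1513, 2.2 degrees / 90 = 0.0244.

tcp_steps(ticks=[[[-0.0056, 0, 0.0111], [-0.0183, -0.0383, 0.0383], 0], [[-0.0122, 0, 0.0244], [-0.0367, -0.0767, 0.0767], 0], [[-0.0122, 0, 0.0244], [-0.0567, -0.115, 0.115], 0], [[-0.0122, 0, 0.0244], [-0.0753, -0.1513, 0.152], 0], [[-0.0122, 0, 0.0244], [-0.0753, -0.1513, 0.152], 0], [[-0.0122, 0, 0.0244], [-0.0753, -0.1513, 0.152], 0], [[-0.0122, 0, 0.0244], [-0.0753, -0.1513, 0.152], 0], [[-0.0122, 0, 0.0244], [-0.0753, -0.1513, 0.152], 0]])

```text
clock: 3.03
tcp_pos: [0.5534, -0.0123, 0.0428]
orientation: [179.1, -40.1, -0.7]
wrist_force: [0.5, 0.1, 0.9]
width: 0.0005
grasp_force: 0.0
```

```bash
python3 -c "
from h import *
plan([.6245,.0595,.042],[180,-40,-5])"
```

```text
row [-1.81 -0.1   3.25] [ 0.0532 -0.0734  0.0446] dist 0.101 ang 3.7
```

```bash
python3 -c "
from h import *
s=arm.state();print(s['q'],s['joint_vel'],s['tcp_pos'],s['wrist_force'])"
```

```text
[ -0.8214 -31.9376 -52.1332  29.7302  -0.8745 179.9441] [ 0.4519  1.0692 -0.1382 -2.1611 -0.1278 -0.067 ] [ 0.5534 -0.0123  0.0428] [0.4981 0.0897 0.8756]
```

Joint 6 is at its 180° limit, so with the camera forward the yaw can't go below the azimuth. I'll lift about 40 mm right of the lip's middle with the yaw at about 3°; the bar is long and round, so this is fine.

```bash
python3 -c "
from h import *
plan([.621,.02,.042],[180,-40,3])"
```

```text
row [ 3.33 -0.05 -2.87] [ 0.0509 -0.0339  0.0433] dist 0.075 ang 4.4
```

In the tool's units: 0.0509 m / 0.6 = 0.0848, 0.0433 m / 0.6 = 0.0722, 3.3 degrees / 90 = 0.0367.

tcp_steps(ticks=[[[0.0189, 0, -0.0156], [0.0217, -0.0133, 0.0183], 0], [[0.0367, 0, -0.0322], [0.0433, -0.0283, 0.0367], 0], [[0.0367, 0, -0.0322], [0.0633, -0.0417, 0.055], 0], [[0.0367, 0, -0.0322], [0.0848, -0.0565, 0.0722], 0], [[0.0367, 0, -0.0322], [0.0848, -0.0565, 0.0722], 0], [[0.0367, 0, -0.0322], [0.0848, -0.0565, 0.0722], 0]])

```text
clock: 3.53
tcp_pos: [0.6214, 0.0203, 0.0426]
orientation: [179.9, -40.1, 3.1]
wrist_force: [-0.2, 0.3, 0.1]
width: -0.0004
grasp_force: 0.0
```

```bash
python3 - <<'E'
from h import *
s=arm.state();print(s['q'],s['wrist_force'])
plan([.621,.02,.062],R(arm.state()['orientation']).as_euler('xyz',degrees=True))
p=wcam();np.save('w3.npy',p);im=arm.read_camera('wrist')
b=arm.read_camera('side')
o=np.hstack([cv2.resize(im,(400,300)),cv2.resize(b[60:260,120:387],(400,300),interpolation=cv2.INTER_CUBIC)])
cv2.imwrite('pics/w3.png',cv2.convertScaleAbs(o,alpha=1.3))
E
```

```text
[  1.412  -19.5698 -44.3574  25.1515   1.0065 178.7287] [-0.2287  0.3452  0.1132]
row [ 0.  0. -0.] [ 0.0122  0.0003 -0.0151] dist 0.019 ang 0.0
```

View pics/w3.png

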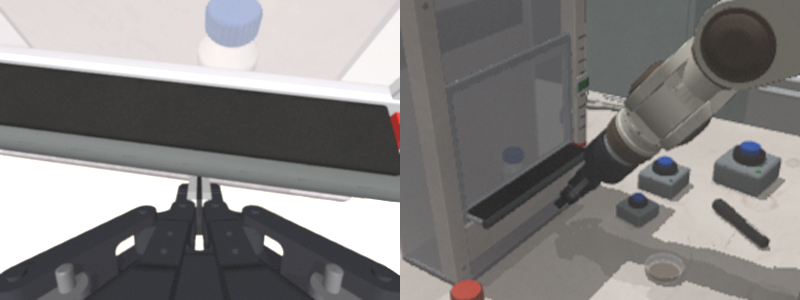

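The fingertips are under the bar with the strip clear, and the side view still shows both the mark and the pointer. Now I raise gently.

In the tool's units: -0.0123 m / 0.6 = -0.0205, 0.0103 m / 0.6 = 0.0172.

tcp_steps(ticks=[[[0, 0, 0], [0.0043, 0, -0.0052], 0], [[0, 0, 0], [0.0085, 0, -0.0102], 0], [[0, 0, 0], [0.0128, 0, -0.0153], 0], [[0, 0, 0], [0.0172, 0, -0.0205], 0]])

```text
clock: 3.97
tcp_pos: [0.6208, 0.0199, 0.059]
orientation: [179.9, -40.1, 3.0]
wrist_force: [-0.2, -0.4, 0.5]
width: -0.0001
grasp_force: 0.0
```

tcp_steps(ticks=[[[0, 0, 0], [0.0043, 0, -0.0052], 0], [[0, 0, 0], [0.0085, 0, -0.0102], 0], [[0, 0, 0], [0.0128, 0, -0.0153], 0], [[0, 0, 0], [0.0172, 0, -0.0205], 0]])

```text
clock: 4.3
tcp_pos: [0.62, 0.0201, 0.0734]
orientation: [180.0, -39.9, 3.0]
wrist_force: [-1.3, 0.2, -5.8]
width: 0.0
grasp_force: 2.2
```

In the tool's units: -0.0383 m / 0.6 = -0.0638, -0.0368 m / 0.6 = -0.0613.

tcp_steps(ticks=[[[0, 0, 0], [0.0043, 0, -0.0052], 0], [[0, 0, 0], [0.0097, 0, -0.0115], 0], [[0, 0, 0], [0.015, 0, -0.0178], 0], [[0, 0, 0], [0.0215, 0, -0.0255], 0], [[0, 0, 0], [0.0278, 0, -0.0332], 0], [[0, 0, 0], [0.0343, 0, -0.0408], 0], [[0, 0, 0], [0.0407, 0, -0.0485], 0], [[0, 0, 0], [0.0472, 0, -0.0562], 0], [[0, 0, 0], [0.0515, 0, -0.0613], 0], [[0, 0, 0], [0.0535, 0, -0.0638], 0]])

```text
clock: 5.13
tcp_pos: [0.6199, 0.0202, 0.1239]
orientation: [180.0, -40.0, 3.0]
wrist_force: [-7.9, 0.9, -5.1]
width: 0.0
grasp_force: 4.5
```

```bash
cat >> h.py <<'E'
def cols(save=None):
    out={}
    for n,(x0,x1,y0,y1) in {'scene':(240,262,105,165),'side':(230,252,95,170)}.items():
        im=arm.read_camera(n);c=im[y0:y1,x0:x1].astype(int)
        b,g,r=c[...,0],c[...,1],c[...,2]
        for nm,m in(('red',(r-np.maximum(b,g)-25).clip(0)),('green',(g-np.maximum(b,r)-12).clip(0))):
            yy,xx=np.mgrid[y0:y1,x0:x1];w=m.sum()
            out[n,nm]=(np.array([(xx*m).sum()/w,(yy*m).sum()/w]),int((m>0).sum())) if w else None
        if save: cv2.imwrite(f'pics/{save}_{n}.png',im)
    return out
E
python3 - <<'E'
from h import *
print(arm.state()['clock'],arm.state()['tcp_pos'])
a=cv2.imread('pics/scene0.png');b=cv2.imread('pics/side0.png')
import h
real=arm.read_camera
class F: read_camera=staticmethod(lambda n:{'scene':a,'side':b}[n])
h.arm=F;i=cols();h.arm=arm;o=cols('up1')
for k in o:print(k,i[k],o[k])
for nm in('red','green'):
    for q in(i,o):print(nm,tri(q['scene',nm][0],q['side',nm][0]))
E
```

```text
5.1333 [0.6199 0.0202 0.1239]
('scene', 'red') (array([251.5427, 152.2261]), 17) (array([251.3786, 140.5286]), 19)
('scene', 'green') (array([253.5 , 124.25]), 6) (array([253.25, 124.5 ]), 8)
('side', 'red') (array([240.807 , 155.7018]), 8) (array([238.75  , 137.6944]), 9)
('side', 'green') (array([241.    , 116.6667]), 3) (array([242.0588, 116.2353]), 14)
red (array([ 0.6359, -0.084 ,  0.1012]), array([1.5, 1.4]))
red (array([ 0.6378, -0.0826,  0.1534]), array([0.6, 0.5]))
green (array([ 0.6417, -0.1034,  0.2025]), array([0.3, 0.3]))
green (array([ 0.6383, -0.0999,  0.2056]), array([0.9, 0.9]))
```

In the tool's units: -0.0291 m / 0.6 = -0.0485, -0.0276 m / 0.6 = -0.046.

tcp_steps(ticks=[[[0, 0, 0], [0.0043, 0, -0.0052], 0], [[0, 0, 0], [0.0097, 0, -0.0115], 0], [[0, 0, 0], [0.015, 0, -0.0178], 0], [[0, 0, 0], [0.0215, 0, -0.0255], 0], [[0, 0, 0], [0.0278, 0, -0.0332], 0], [[0, 0, 0], [0.0343, 0, -0.0408], 0], [[0, 0, 0], [0.0385, 0, -0.046], 0], [[0, 0, 0], [0.0407, 0, -0.0485], 0], [[0, 0, 0], [0.0407, 0, -0.0485], 0]])

```text
clock: 5.98
tcp_pos: [0.62, 0.0201, 0.1621]
orientation: [179.9, -40.0, 3.0]
wrist_force: [-10.1, 0.7, -2.2]
width: -0.0002
grasp_force: 4.3
```

```bash
python3 - <<'E'
from h import *
s=arm.state();z=s['tcp_pos'];print(z)
o=cols('up2')
for k in o:print(k,o[k])
for nm in('red','green'):print(nm,tri(o['scene',nm][0],o['side',nm][0]))
a=cv2.imread('pics/up2_scene.png')[105:155,225:280];b=cv2.imread('pics/up2_side.png')[90:140,215:270]
im=np.hstack([cv2.resize(x,(400,364),interpolation=cv2.INTER_CUBIC) for x in(a,b)])
cv2.imwrite('pics/up2c.png',cv2.convertScaleAbs(im,alpha=1.4))
E
```

```text
[0.62   0.0201 0.1621]
('scene', 'red') (array([250.6976, 131.1512]), 18)
('scene', 'green') (array([253.2667, 124.4667]), 8)
('side', 'red') (array([237.3, 123.7]), 3)
('side', 'green') (array([240.6, 116.2]), 5)
red (array([ 0.6404, -0.0824,  0.1915]), array([0.2, 0.2]))
green (array([ 0.6401, -0.0989,  0.2057]), array([0.2, 0.2]))
```

View pics/up2c.png

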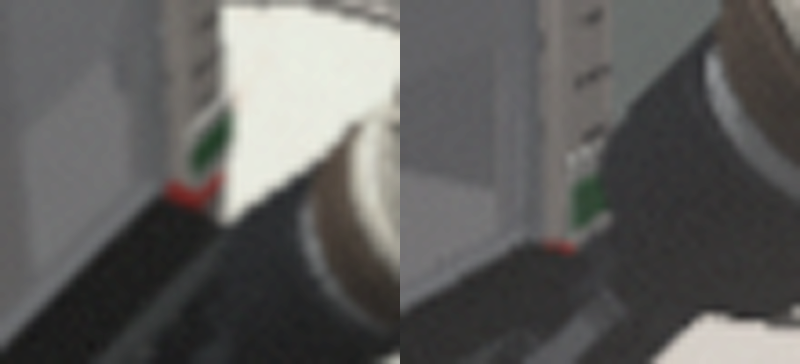

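Red sits just under the white plate, about 14 mm below the middle of the band. I'll raise 11 mm slowly, withdraw, and check from a wrist view.

In the tool's units: -0.0084 m / 0.6 = -0.014, -0.0077 m / 0.6 = -0.0128.

tcp_steps(ticks=[[[0, 0, 0], [0.0022, 0, -0.0025], 0], [[0, 0, 0], [0.0043, 0, -0.0052], 0], [[0, 0, 0], [0.0065, 0, -0.0077], 0], [[0, 0, 0], [0.0085, 0, -0.0102], 0], [[0, 0, 0], [0.0107, 0, -0.0128], 0], [[0, 0, 0], [0.0118, 0, -0.014], 0], [[0, 0, 0], [0.0118, 0, -0.014], 0], [[0, 0, 0], [0.0118, 0, -0.014], 0]])

```text
clock: 6.75
tcp_pos: [0.62, 0.0201, 0.1727]
orientation: [179.9, -40.0, 3.0]
wrist_force: [-8.2, 0.2, -3.5]
width: -0.0003
grasp_force: 4.4
```

```bash
python3 - <<'E'
from h import *
o=cols('up3')
for k in o:print(k,o[k])
for nm in('red','green'):
    try:print(nm,tri(o['scene',nm][0],o['side',nm][0]))
    except Exception as e:print(nm,e)
E
```

```text
('scene', 'red') (array([250.6354, 128.6719]), 17)
('scene', 'green') (array([253.4375, 124.1875]), 7)
('side', 'red') (array([237., 120.]), 1)
('side', 'green') (array([241.    , 115.4286]), 5)
red (array([ 0.6407, -0.0823,  0.2014]), array([0.1, 0.1]))
green (array([ 0.6383, -0.0974,  0.2087]), array([0.3, 0.3]))
```

The manual's scale: shifts go in shares of 0.6 m and turns go in shares of 90 degrees. Converting my numbers, -0.0819 m / 0.6 = -0.1365, -0.0589 m / 0.6 = -0.0982.

tcp_steps(ticks=[[[0, 0, 0], [-0.0072, 0, 0.0085], 0], [[0, 0, 0], [-0.0143, 0, 0.017], 0], [[0, 0, 0], [-0.0215, 0, 0.0255], 0], [[0, 0, 0], [-0.047, 0, 0.004], 0], [[0, 0, 0], [-0.0725, 0, -0.0173], 0], [[0, 0, 0], [-0.0982, 0, -0.0388], 0], [[0, 0, 0], [-0.1365, 0, -0.0708], 0], [[0, 0, 0], [-0.1365, 0, -0.0708], 0], [[0, 0, 0], [-0.1365, 0, -0.0708], 0]])

```text
clock: 7.6
tcp_pos: [0.5308, 0.0153, 0.1543]
orientation: [179.9, -40.3, 3.0]
wrist_force: [0.9, 0.5, 0.1]
width: 0.0003
grasp_force: 0.0
```

```bash
python3 -c "
from h import *
plan([.49,-.07,.13],[180,-72,-4])"
```

```text
row [-5.85 31.68  3.99] [-0.0502  0.083  -0.0106] dist 0.098 ang 32.5
```

In the tool's units: 0.083 m / 0.6 = 0.1383, 0.066 m / 0.6 = 0.11, 31.7 degrees / 90 = 0.3522.

tcp_steps(ticks=[[[-0.0133, 0.07, 0.0089], [-0.0167, 0.0267, -0.0033], 0], [[-0.0256, 0.1411, 0.0178], [-0.0333, 0.055, -0.0067], 0], [[-0.0389, 0.2111, 0.0267], [-0.05, 0.0833, -0.01], 0], [[-0.0522, 0.2811, 0.0356], [-0.0667, 0.11, -0.0133], 0], [[-0.065, 0.3522, 0.0444], [-0.0833, 0.1383, -0.0177], 0], [[-0.065, 0.3522, 0.0444], [-0.0833, 0.1383, -0.0177], 0], [[-0.065, 0.3522, 0.0444], [-0.0833, 0.1383, -0.0177], 0], [[-0.065, 0.3522, 0.0444], [-0.0833, 0.1383, -0.0177], 0]])

```text
clock: 8.27
tcp_pos: [0.586, -0.0895, 0.1703]
orientation: [-179.7, -69.8, -4.0]
wrist_force: [0.4, 0.9, -0.7]
width: -0.0002
grasp_force: 0.0
```

```bash
python3 - <<'E'
from h import *
p=wcam();np.save('w4.npy',p);im=arm.read_camera('wrist');cv2.imwrite('pics/w4.png',im)
for X in([.633,-.1,.2],[.633,-.1,.205]):
    q=p@np.r_[X,1];print(q[:2]/q[2])
o=cols('dn')
for nm in('red','green'):print(nm,tri(o['scene',nm][0],o['side',nm][0]))
q=p@[.633,-.1,.203,1];u,v=(q[:2]/q[2]).astype(int);v=max(v,55);u=min(max(u,75),436)
print(u,v)
c=cv2.resize(im[v-55:v+55,u-75:u+75],None,fx=5,fy=5,interpolation=cv2.INTER_CUBIC);cv2.imwrite('pics/w4c.png',cv2.convertScaleAbs(c,alpha=1.3))
E
```

```text
[265.6468 151.7899]
[265.8298 144.5452]
red (array([ 0.6341, -0.0841,  0.203 ]), array([2.3, 2.2]))
green (array([ 0.6408, -0.1047,  0.204 ]), array([0.3, 0.3]))
265 147
```

View pics/w4c.png

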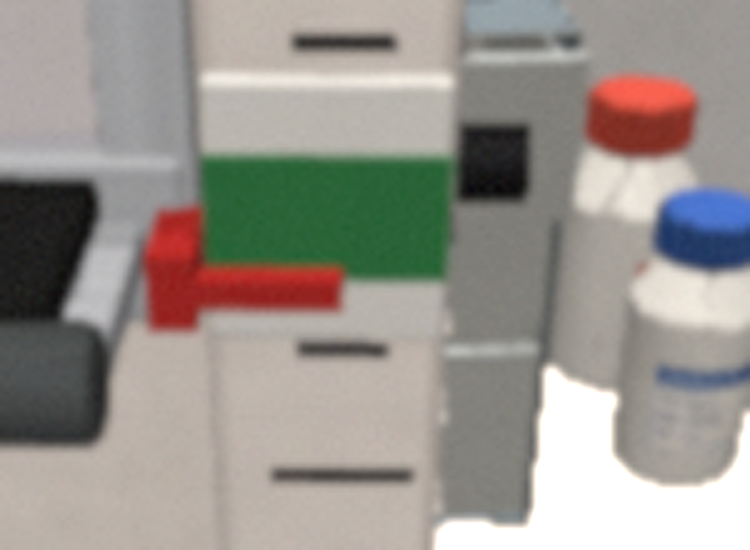

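The pointer centre at crop row 289 appears about 9 mm below the middle of the green band at row 218, scale 7.75 px/mm. I'll work out the parallax and check why the arm stopped short.

```bash
python3 - <<'E'
from h import *
s=arm.state();print(s['q'],s['joint_vel'],s['tcp_pos'])
p=np.load('w4.npy');K=H['mtx'];M=np.linalg.inv(K)@p;c=-M[:,:3].T@M[:,3];print('cam',c)
h=np.array([.9962,-.0872,0]);y=np.array([.0872,.9962,0]);o=np.array([.6389,.058,0])+.025*h
def onplane(uv,hx):
    d=M[:,:3].T@np.linalg.solve(K,[*uv,1]);t=(hx-(c-o)@h)/(d@h);X=c+t*d;return np.array([(X-o)@h,(X-o)@y,X[2]])
px=lambda x,y:(265-75+x/5,147-55+y/5)
for hx in(-.021,-.018,-.015):print('band',hx,onplane(px(325,156),hx),onplane(px(325,280),hx))
for hx in(-.045,-.03,-.025,-.02):print('ptr',hx,onplane(px(340,289),hx), onplane(px(98,325),-.045))
plan([.49,-.04,.15],[180,-60,0])
E
```

```text
[-12.6966 -48.4517 -65.7666   3.227    8.4882 176.9513] [ 0.4436 -0.3441 -0.063  -0.0352 -0.1375  0.0905] [ 0.5855 -0.0888  0.1691]
cam [ 0.4742 -0.0827  0.281 ]
band -0.021 [-0.021  -0.1512  0.2203] [-0.021  -0.1513  0.2045]
band -0.018 [-0.018  -0.1512  0.2191] [-0.018  -0.1512  0.203 ]
band -0.015 [-0.015  -0.1511  0.2179] [-0.015  -0.1511  0.2015]
ptr -0.045 [-0.045  -0.1533  0.2152] [-0.045  -0.1277  0.2107]
ptr -0.03 [-0.03   -0.1532  0.2078] [-0.045  -0.1277  0.2107]
ptr -0.025 [-0.025  -0.1531  0.2053] [-0.045  -0.1277  0.2107]
ptr -0.02 [-0.02   -0.1531  0.2028] [-0.045  -0.1277  0.2107]
row [ 3.29 -9.69 -1.67] [-0.0522 -0.0425 -0.0857] dist 0.109 ang 10.4
```

Joint 3 hit its range limit. The pointer is about 6.5 mm below the middle of the band, so I'll go back under the lip and raise to TCP z ≈ 0.179. First I back off.

```bash
python3 -c "
from h import *
plan([.53,-.085,.165],[180,-60,-3])
plan([.53,.0153,.150],[180,-40,3])"
```

```text
row [ 0.57 -9.69 -0.39] [-0.0232 -0.0002 -0.0507] dist 0.056 ang 9.7
row [  5.46 -29.67  -3.98] [-0.0397 -0.1003 -0.0515] dist 0.12 ang 30.4
```

In the tool's units: -0.1 m / 0.6 = -0.1667, -0.066 m / 0.6 = -0.11, -29.7 degrees / 90 = -0.33.

tcp_steps(ticks=[[[0.0033, -0.0556, -0.0022], [-0.02, 0, -0.0417], 0], [[0.0067, -0.1078, -0.0044], [-0.0387, 0, -0.0845], 0], [[0.0067, -0.1078, -0.0044], [-0.0387, 0, -0.0845], 0], [[0.0222, -0.1778, -0.0178], [-0.0467, -0.055, -0.085], 0], [[0.0422, -0.2556, -0.0311], [-0.0567, -0.11, -0.085], 0], [[0.06, -0.33, -0.0444], [-0.0662, -0.1667, -0.0858], 0], [[0.06, -0.33, -0.0444], [-0.0662, -0.1667, -0.0858], 0], [[0.06, -0.33, -0.0444], [-0.0662, -0.1667, -0.0858], 0], [[0.06, -0.33, -0.0444], [-0.0662, -0.1667, -0.0858], 0], [[0.06, -0.33, -0.0444], [-0.0662, -0.1667, -0.0858], 0]])

```text
clock: 9.25
tcp_pos: [0.5302, 0.0143, 0.1502]
orientation: [179.9, -40.2, 3.0]
wrist_force: [-0.6, -0.1, -0.3]
width: -0.0
grasp_force: 0.0
```

```bash
python3 -c "
from h import *
print(arm.state()['q'])
plan([.62,.0201,.150],[179.9,-40,3])
plan([.62,.0201,.172],[179.9,-40,3])"
```

```text
[  0.877  -39.3691 -44.0764  45.1272   1.2359 178.411 ]
row [ 0.03 -0.18 -0.03] [ 0.0686 -0.0013  0.0582] dist 0.09 ang 0.2
row [ 0.03 -0.18 -0.03] [ 0.0828 -0.0013  0.0413] dist 0.093 ang 0.2
```

In the tool's units: 0.081 m / 0.6 = 0.135, 0.0795 m / 0.6 = 0.1325, -0.2 degrees / 90 = -0.0022.

tcp_steps(ticks=[[[0, 0, 0], [0.0333, 0, 0.0283], 0], [[0, 0, 0], [0.0667, -0.0017, 0.0567], 0], [[0, -0.0011, 0], [0.0917, -0.0022, 0.0778], 0], [[0, -0.0022, 0], [0.1143, -0.0022, 0.097], 0], [[0, -0.0022, 0], [0.1143, -0.0022, 0.097], 0], [[0, -0.0022, 0], [0.125, -0.0022, 0.0843], 0], [[0, -0.0022, 0], [0.1325, -0.0022, 0.0753], 0], [[0, -0.0022, 0], [0.135, -0.0022, 0.0723], 0], [[0, -0.0022, 0], [0.135, -0.0022, 0.0723], 0]])

```text
clock: 10.0
tcp_pos: [0.6198, 0.0203, 0.1719]
orientation: [179.9, -40.0, 3.0]
wrist_force: [-0.1, -0.4, -0.1]
width: 0.0002
grasp_force: 0.0
```

```bash
python3 -c "
from h import *
plan([.62,.0201,.179],[179.9,-40,3])"
```

```text
row [ 0.02 -0.04 -0.02] [ 0.0047  0.0003 -0.0053] dist 0.007 ang 0.0
```

In the tool's units: -0.0055 m / 0.6 = -0.0092, -0.0048 m / 0.6 = -0.008.

tcp_steps(ticks=[[[0, 0, 0], [0.0017, 0, -0.002], 0], [[0, 0, 0], [0.0033, 0, -0.004], 0], [[0, 0, 0], [0.005, 0, -0.006], 0], [[0, 0, 0], [0.0067, 0, -0.008], 0], [[0, 0, 0], [0.0077, 0, -0.0092], 0], [[0, 0, 0], [0.0077, 0, -0.0092], 0], [[0, 0, 0], [0.0077, 0, -0.0092], 0]])

```text
clock: 10.58
tcp_pos: [0.6194, 0.0209, 0.1763]
orientation: [179.9, -39.8, 3.0]
wrist_force: [-5.9, -0.0, -2.9]
width: 0.0
grasp_force: 3.6
```

```bash
python3 -c "
from h import *
o=cols('up4')
for nm in('red','green'):print(o['scene',nm],o['side',nm])"
```

```text
(array([250.9689, 127.7889]), 18) (array([237.    , 118.3333]), 2)
(array([253.7143, 123.5714]), 4) None
```

In the tool's units: -0.0023 m / 0.6 = -0.0038, 0.0019 m / 0.6 = 0.0032.

tcp_steps(ticks=[[[0, 0, 0], [0.0017, 0, -0.002], 0], [[0, 0, 0], [0.0032, 0, -0.0038], 0], [[0, 0, 0], [0.0032, 0, -0.0038], 0], [[0, 0, 0], [0.0032, 0, -0.0038], 0]])

```text
clock: 11.02
tcp_pos: [0.6195, 0.0209, 0.1797]
orientation: [179.9, -39.8, 3.0]
wrist_force: [-8.4, -0.1, -2.9]
width: -0.0
grasp_force: 4.1
```

```bash
python3 -c "
from h import *
o=cols('up5')
for nm in('red','green'):print(o['scene',nm],o['side',nm])"
```

```text
(array([251.1697, 126.8014]), 17) None
(array([255., 122.]), 1) None
```

In the tool's units: -0.0819 m / 0.6 = -0.1365, -0.0589 m / 0.6 = -0.0982.

tcp_steps(ticks=[[[0, 0, 0], [-0.0072, 0, 0.0085], 0], [[0, 0, 0], [-0.0143, 0, 0.017], 0], [[0, 0, 0], [-0.0215, 0, 0.0255], 0], [[0, 0, 0], [-0.047, 0, 0.004], 0], [[0, 0, 0], [-0.0725, 0, -0.0173], 0], [[0, 0, 0], [-0.0982, 0, -0.0388], 0], [[0, 0, 0], [-0.1365, 0, -0.0708], 0], [[0, 0, 0], [-0.1365, 0, -0.0708], 0], [[0, 0, 0], [-0.1365, 0, -0.0708], 0]])

```text
clock: 11.87
tcp_pos: [0.5301, 0.0161, 0.1618]
orientation: [179.9, -40.1, 3.0]
wrist_force: [1.0, -0.5, -0.6]
width: -0.0001
grasp_force: 0.0
```

```bash
python3 -c "
from h import *
plan([.53,-.085,.165],[180,-60,-3])"
```

```text
row [-4.53 19.86  3.9 ] [-0.0021  0.101  -0.0058] dist 0.101 ang 20.7
```

In the tool's units: 0.101 m / 0.6 = 0.1683, 0.066 m / 0.6 = 0.11, 19.9 degrees / 90 = 0.2211.

tcp_steps(ticks=[[[-0.0167, 0.0733, 0.0144], [-0.0017, 0.055, -0.0033], 0], [[-0.0333, 0.1467, 0.0289], [-0.0017, 0.11, -0.0067], 0], [[-0.05, 0.2211, 0.0433], [-0.0033, 0.1683, -0.0097], 0], [[-0.05, 0.2211, 0.0433], [-0.0033, 0.1683, -0.0097], 0], [[-0.05, 0.2211, 0.0433], [-0.0033, 0.1683, -0.0097], 0], [[-0.05, 0.2211, 0.0433], [-0.0033, 0.1683, -0.0097], 0], [[-0.05, 0.2211, 0.0433], [-0.0033, 0.1683, -0.0097], 0]])

```text
clock: 12.45
tcp_pos: [0.5596, -0.092, 0.1617]
orientation: [-179.7, -59.0, -2.9]
wrist_force: [0.6, 0.4, -0.2]
width: -0.0001
grasp_force: 0.0
```

```bash
python3 - <<'E'
from h import *
p=wcam();np.save('w5.npy',p);im=arm.read_camera('wrist');cv2.imwrite('pics/w5.png',im)
q=p@[.633,-.1,.208,1];u,v=(q[:2]/q[2]).astype(int);v=max(v,55);u=min(max(u,75),436)
print(u,v)
c=cv2.resize(im[v-55:v+55,u-75:u+75],None,fx=5,fy=5,interpolation=cv2.INTER_CUBIC);cv2.imwrite('pics/w5c.png',cv2.convertScaleAbs(c,alpha=1.3))
E
```

```text
261 96
```

View pics/w5c.png

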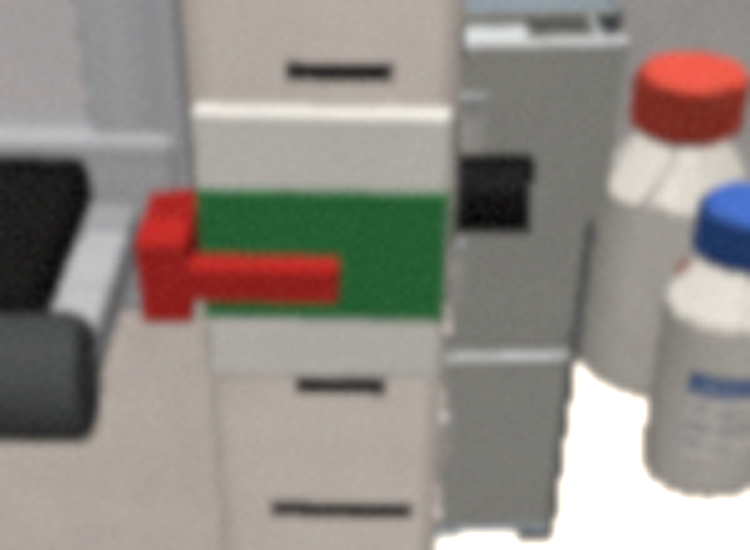

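The pointer appears 3 mm below the middle (row 280 against 256). About 3 mm of that is parallax from the downward view, so it is centred. Next is the button.

```bash
python3 -c "
from h import *
print(arm.state()['q'])
plan([.47,-.15,.16],[180,-30,-8])
plan([.513,-.185,.12],[180,0,-10])"
```

```text
[-14.4266 -48.4631 -58.4743  21.4871  10.2276 173.9615]
row [ -3.96 -29.03   3.81] [-0.0463  0.0622 -0.0737] dist 0.107 ang 29.5
row [ -3.96 -58.96   6.69] [-0.0577  0.0954 -0.015 ] dist 0.112 ang 59.5
```

In the tool's units: 0.0954 m / 0.6 = 0.159, 0.088 m / 0.6 = 0.1467, -59 degrees / 90 = -0.6556.

tcp_steps(ticks=[[[-0.0144, -0.0778, 0.0133], [-0.025, 0.0333, -0.0417], 0], [[-0.0289, -0.1556, 0.0267], [-0.05, 0.0667, -0.0833], 0], [[-0.0444, -0.2333, 0.0356], [-0.0772, 0.1037, -0.1228], 0], [[-0.0444, -0.3222, 0.0422], [-0.0772, 0.1037, -0.1228], 0], [[-0.0444, -0.4, 0.0511], [-0.0817, 0.12, -0.1], 0], [[-0.0444, -0.4778, 0.0578], [-0.0867, 0.1333, -0.075], 0], [[-0.0444, -0.5556, 0.0667], [-0.0917, 0.1467, -0.05], 0], [[-0.0444, -0.6556, 0.0744], [-0.0962, 0.159, -0.025], 0], [[-0.0444, -0.6556, 0.0744], [-0.0962, 0.159, -0.025], 0], [[-0.0444, -0.6556, 0.0744], [-0.0962, 0.159, -0.025], 0]])

```text
clock: 13.33
tcp_pos: [0.5142, -0.1852, 0.116]
orientation: [180.0, 0.6, -10.0]
wrist_force: [0.6, -0.1, 0.2]
width: 0.0001
grasp_force: 0.0
```

```bash
python3 -c "
from h import *
plan([.513,-.185,.075],[180,0,-10])"
```

```text
row [0.03 0.63 0.02] [-0.0008 -0.      0.041 ] dist 0.041 ang 0.6
```

In the tool's units: 0.054 m / 0.6 = 0.09, 0.045 m / 0.6 = 0.075, 0.6 degrees / 90 = 0.0067.

tcp_steps(ticks=[[[0, 0.0067, 0], [-0.0013, 0, 0.025], 0], [[0, 0.0067, 0], [-0.0013, 0, 0.05], 0], [[0, 0.0067, 0], [-0.0013, 0, 0.075], 0], [[0, 0.0067, 0], [-0.0013, 0, 0.09], 0], [[0, 0.0067, 0], [-0.0013, 0, 0.09], 0], [[0, 0.0067, 0], [-0.0013, 0, 0.09], 0]])

```text
clock: 13.83
tcp_pos: [0.5115, -0.1853, 0.0647]
orientation: [180.0, -0.5, -10.1]
wrist_force: [0.6, -0.4, 0.4]
width: -0.0001
grasp_force: 0.0
```

tcp_steps(ticks=[[[0, 0, 0], [0, 0, 0.0033], 0], [[0, 0, 0], [0, 0, 0.0067], 0], [[0, 0, 0], [0, 0, 0.01], 0], [[0, 0, 0], [0, 0, 0.0133], 0], [[0, 0, 0], [0, 0, 0.015], 0], [[0, 0, 0], [0, 0, 0.015], 0]])

```text
clock: 14.33
tcp_pos: [0.5114, -0.1861, 0.0555]
orientation: [180.0, -0.6, -10.2]
wrist_force: [1.4, 0.1, 3.1]
width: -0.0002
grasp_force: 1.4
```

tcp_steps(ticks=[[[0, 0, 0], [0, 0, 0.0017], 0], [[0, 0, 0], [0, 0, 0.0033], 0], [[0, 0, 0], [0, 0, 0.005], 0], [[0, 0, 0], [0, 0, 0.005], 0]])

```text
clock: 14.67
tcp_pos: [0.5114, -0.1861, 0.0523]
orientation: [180.0, -0.5, -10.2]
wrist_force: [2.4, -0.2, 4.8]
width: 0.0
grasp_force: 2.3
```

tcp_steps(ticks=[[[0, 0, 0], [0, 0, 0.0017], 0], [[0, 0, 0], [0, 0, 0.0033], 0], [[0, 0, 0], [0, 0, 0.005], 0], [[0, 0, 0], [0, 0, 0.005], 0]])

```text
clock: 15.0
tcp_pos: [0.5115, -0.1862, 0.0517]
orientation: [180.0, -0.6, -10.2]
wrist_force: [-5.6, 1.5, 22.6]
width: 0.0001
grasp_force: 11.1
```

The force jumped to 22.6 N at z = 0.0517, so the button is at its stop. I release straight up.

In the tool's units: -0.14 m / 0.6 = -0.2333, -0.12 m / 0.6 = -0.2.

tcp_steps(ticks=[[[0, 0, 0], [0, 0, -0.0083], 0], [[0, 0, 0], [0, 0, -0.0333], 0], [[0, 0, 0], [0, 0, -0.0833], 0], [[0, 0, 0], [0, 0, -0.1417], 0], [[0, 0, 0], [0, 0, -0.2], 0], [[0, 0, 0], [-0.05, 0, -0.2333], 0], [[0, 0, 0], [-0.1, 0, -0.2333], 0], [[0, 0, 0], [-0.1, 0, -0.2333], 0], [[0, 0, 0], [-0.1, 0, -0.2333], 0]])

```text
clock: 15.75
tcp_pos: [0.4499, -0.1751, 0.1888]
orientation: [180.0, -0.5, -10.2]
wrist_force: [0.6, -0.4, 0.8]
width: 0.0002
grasp_force: 0.0
```

```bash
python3 - <<'E'
from h import *
o=cols('end')
print(o['scene','red'],o['scene','green'],o['side','red'],o['side','green'])
for nm in('red','green'):print(nm,tri(o['scene',nm][0],o['side',nm][0]))
im=arm.read_camera('wrist');s=cv2.imread('pics/end_scene.png')
cv2.imwrite('pics/endc.png',cv2.convertScaleAbs(np.hstack([cv2.resize(s,(400,300)),cv2.resize(im,(400,300))]),alpha=1.3))
E
```

```text
(array([251.1423, 126.8075]), 16) None (array([242.3462, 117.0385]), 4) (array([240., 115.]), 1)
red (array([ 0.6328, -0.0852,  0.2099]), array([2.2, 2.2]))Traceback (most recent call last):
  File "<stdin>", line 4, in <module>
TypeError: 'NoneType' object is not subscriptable
```

The pointer hasn't moved since it was set (scene row 126.8 before and after the press), and the robot is clear of everything.

```bash
python3 -c "
from station import arm
print(arm.hand_in())"
```

```text
the job is handed in; nothing more can be done
None
```

I set the window with its pointer at the middle of the green band (within about 1 mm by my measurement), pressed the medium pod's blue button to its stop and released it, and handed the job in at about 16 s. The hand-in gave no verdict. After release I rechecked only the pointer, which hadn't moved, not the button or the loose items.

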